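# Copy the slope of a loaded slant rack to an empty one with a locking bevel

### The job

Copy the slope of the rack that holds the culture tubes onto the empty rack, using the bevel gauge: push the open bevel home under the loaded board, nose firmly against the rear bar so that the blade lies along the board's underside, and close its end lever while it stays there. Then push the locked bevel home under the empty board in the same way, so that the blade lifts it to the same slope, draw the bevel right out and leave it standing on the mat in front of the racks. Push firmly but gently, touch the racks with nothing but the bevel, and leave the things standing about alone.

Things in the scene. Friction and masses are not known exactly. Their poses are not given: they have to be found in the camera images.
- rack_set: Slant rack with five tubes. Steel frame, fixed. Origin: on the mat under the middle of the board's hinge axis (axis along y, 11 mm up); +x leads away from the robot, z up. Open to -x; side rails 63 to 75 mm either side of the middle reach to x = -117 mm; front face of the rear bar at x = +11 mm, bar 19 mm high; bare mat between. Parallel to the other rack, which has the same sizes.
- rack_new: Empty slant rack. Steel frame, fixed. Origin: on the mat under the middle of the board's hinge axis (axis along y, 11 mm up); +x leads away from the robot, z up. Open to -x; side rails 63 to 75 mm either side of the middle reach to x = -117 mm; front face of the rear bar at x = +11 mm, bar 19 mm high; bare mat between. Parallel to the other rack, which has the same sizes.
- board_set: Tilting board, 100 x 116 x 4 mm, of the loaded rack, five culture tubes with white caps on it (tops of the caps 100 mm above the mat at most). Origin: middle of its hinge axis. Turning about y lifts its free edge (-x end). Underside: plane z = +12.5 mm of the board, x = -6 to -106 mm. Slope 23 to 37 degrees, tightly clamped.
- board_new: Tilting board, 100 x 116 x 4 mm, of the empty rack. Origin: middle of its hinge axis. Turning about y lifts its free edge (-x end). Underside: plane z = +12.5 mm of the board, x = -6 to -106 mm. It starts at 7 to 13 degrees; its friction clamps hold it where it is put, and lifting it takes about 3 N at its free edge.
- bevel: Bevel gauge standing on the grey mat (3 mm thick; rack origins lie on its top): aluminium stock 22 wide x 22 high x 221 mm long, round nose at the +x end, blade hinged in the nose, lever at the butt. 0.29 kg. Origin: underside of the stock at the place to grip; stock from x = -70 to the nose at +151 mm; y across it, z up. Blade pivot at x = +140, z = 11 mm.
- blade: Steel blade of the bevel, 6 mm thick, 88 mm from pivot to tip. Origin: on its pivot; it points along its -x, its upper face is its plane z = +12.5 mm (so with the nose on a rear bar it fits the board exactly). Starts 49 to 63 degrees up from the stock. Unlocked it gives way to 1 N at the tip but stays where it is left; locked it holds.
- bevel_nose (a point): Foremost point of the bevel's round nose, 11 mm above its underside; home in a rack when it meets the front face of the rear bar (x = +11 mm of the rack) with the stock flat on the mat.
- set_edge (a point): Middle of the free lower edge of the loaded board.
- new_edge (a point): Middle of the free lower edge of the empty board.
- lever (a joint): Black lock lever at the bevel's butt: 0 to 0.08 = raised, blade free (start); 0.95 rad = flat along the stock, blade locked. Its hinge lies 34 mm behind the bevel's origin and 26 mm above its underside; it stays where it is left; pressing its tip down takes 6 to 8 N.
- lever_tip (a point): Thumb pad near the end of the lever, 31 mm from its hinge. Raised: 18 mm behind the hinge and 25 mm above it; shut: 31 mm behind it and level with it, top of the pad 30 mm above the mat.
- timer: White laboratory timer, 46 x 66 x 58 mm, standing between the racks. Origin: centre of its underside.
- marker: Marker pen, 135 mm long, lying near the right edge of the mat. Origin: centre of its underside.
- loop: Inoculation loop, 177 mm long, lying near the left edge of the mat. Origin: centre of its underside.

How it is judged:
By the outcome, as a careful person would: the job done as asked, in the order asked, and still so for the second after the job is handed in, with the robot touching nothing.
It also fails if it takes over 70 s, if anything falls off the work surface, if the arm or the gripper's body presses on something with over 40 N, if the wrist force passes 120 N, or if a joint passes its speed limit or range.

### The arm

A 7-joint arm with a two-finger parallel gripper is mounted at the origin on a cart in front of the work surface, level with it; the furniture and walls round the work are solid. World frame = base frame: x ahead of the robot, y to its left, z up, the work surface at z = 0. Lengths are in m, angles in rad, forces in N, time in s.
With the tool pointing down it reaches from about 0.4 to 0.925 m from the base axis. Payload 4.1 kg.
Tool frame: the origin (TCP) lies at the centre of the arm's flange, where the gripper is bolted on; the fingertips stand 173 mm ahead of it and the grasp point (between the pads) lies 155 mm ahead of it (r.tip_extent is the distance from the TCP to the fingertips, in m); z points along the fingers, y is the line along which they close (so a half turn about z gives the same grasp; the last joint's range is limited). The gripper opens to 85 mm and grips with 20 to 120 N. Pads are 22 mm wide; open, the fingers measure 114 mm over their backs; the gripper's body (76 mm by 85 mm) begins 54 mm behind the grasp point. The pads swing forward as they close: fully open they stand 13 mm farther back than shut.
Start: joints at [-1.325, 0.398, 0.045, 1.537, -0.019, 1.207, -0.051], TCP at [0.22, 0.612, 0.405] pointing down, gripper open.
Joint ranges: [-2.82, 2.82], [-0.49, 2.23], [-1.37, 1.46], [0, 2.46], [-1.36, 4.5], [0.23, 2], [-2.94, 2.94]. Speed limits (rad/s): [2.57, 2.57, 3.14, 3.14, 3.14, 3.14, 3.14].

### API

Orientations are given as a unit quaternion [w, x, y, z].
In Python, from bench import r, vision gives the robot as it stands. The module is installed in compiled form; this text tells all that it offers.
- The arm moves only by the shell command python3 -m jog 'ROWS' [FORCE]. ROWS is a JSON list of rows, 1 to 8 of them, each of 5 numbers: the finger opening in m, then dx, dy, dz in m, then a turn about the tool's z in rad; each row shifts and turns the commanded pose from where the row before left it, along the tool's axes as they then stand; what a row does not reach is not made up. A row lasts 1/12 s, in which the tool goes at most 0.0417 m and 0.125 rad, less where a joint would pass 70% of its speed; a pose out of reach is approached as far as the arm can. The fingers move at their own pace and stop on an object; FORCE is the grip in N (left out, the last holds). Time passes only in rows, so rows that do not move let the fingers close. It prints the time, the measured TCP pose, the force, the opening and the grip force at its end.
- r.observe(): the state, without advancing time (a new reading comes with each control period).
- vision.grab_frame(name): name is "side" or "top"; returns a dict with "color" (384x512x3 uint8, blue, green, red), "range_z" (384x512 float32, m along the optical axis (not along the pixel's ray), 0 where there is no reading), "K" (3x3 intrinsics, pixels), "extrinsics" (4x4, takes a point from camera to world coordinates). Camera axes: x right, y down, z forward; pixel columns grow to the right and rows downward; lengths in m; the calibration is good to about 2 mm. A picture is of the moment at which its call begins.
- r.hand_in(): hands the job in; it is judged then, once.
The state is a dict: "time": time; "joints": joint angles; "joint_velocities": joint speeds; "effort": joint torques, N m; "ee_pos": TCP position; "tool_rot": TCP orientation; "force": force on the tool from outside, world axes, zero at the start; "torque": the same for the moment, N m; "width": finger opening in m; "gripper_force": force on a finger pad.
Only numpy, scipy, OpenCV 4.12 (cv2) and the standard library are available. Lean on these libraries where they do the work, as an engineer would, in place of code of your own. Each camera call takes 0.05 s, during which the arm holds its last target. There are 200 camera calls.

## Working session

There is one attempt and no reset: what is moved stays moved. The work goes in short steps, Python scripts to look and compute and a shell command to move; the robot and the scene stay as the last step left them, time stands still between calls to the robot, and variables do not carry over. Pictures are saved under pics/ and viewed, at most 10 in all, crops included, and the job is handed in when it is done.

```bash
mkdir -p pics; python3 - <<'E'
from bench import r, vision
import cv2,numpy as np
for n in("top","side"):
    f=vision.grab_frame(n); cv2.imwrite(f"pics/{n}0.png",f["color"]); np.savez(f"{n}0.npz",**f)
    print(n,f["K"].tolist(),np.round(f["extrinsics"],3).tolist())
s=r.observe(); print(s["time"],s["ee_pos"],s["tool_rot"],s["width"],s["force"],r.tip_extent)
E
```

```text
top [[494.0700953737765, 0.0, 256.8133107783193], [0.0, 494.0700953737765, 193.4447554129117], [0.0, 0.0, 1.0]] [[-0.002, -0.987, 0.163, 0.348], [-1.0, 0.006, 0.024, 0.005], [-0.025, -0.163, -0.986, 1.317], [0.0, 0.0, 0.0, 1.0]]
side [[439.2944136409378, 0.0, 258.56393309660405], [0.0, 439.2944136409378, 192.11896946305785], [0.0, 0.0, 1.0]] [[-0.996, -0.017, 0.082, 0.486], [-0.082, 0.404, -0.911, 0.965], [-0.017, -0.915, -0.404, 0.508], [0.0, 0.0, 0.0, 1.0]]
0.1 [0.21956663 0.61150632 0.40376082] [-9.31350678e-05  1.71496004e-01  9.85184412e-01 -8.87084449e-04] 0.08552889649830991 [ 0.00807791  0.79618956 -0.33605596] 0.1734
```

View pics/top0.png

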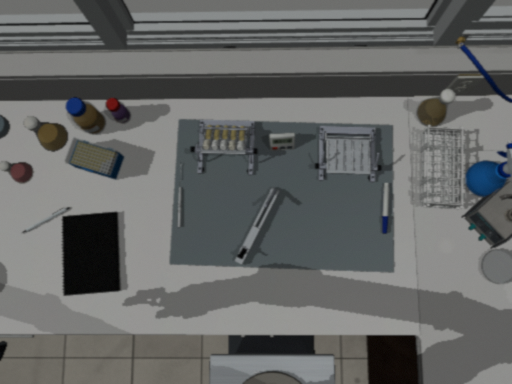

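View pics/side0.png

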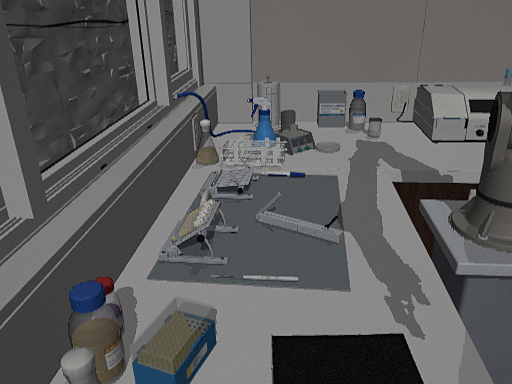

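Top view: loaded rack around (225,145), empty rack (348,152), timer (282,141). The bevel runs from its nose near (272,190) to its butt and lever at (241,258). Next I'll make orthographic height and colour maps to measure from.

```bash
cat > h.py <<'E'
import numpy as np,cv2
from bench import r,vision
def cloud(f):
    z=f["range_z"];K=f["K"];v,u=np.mgrid[:384,:512]
    p=np.stack([(u-K[0,2])/K[0,0]*z,(v-K[1,2])/K[1,1]*z,z],-1)
    w=p@f["extrinsics"][:3,:3].T+f["extrinsics"][:3,3]; w[z==0]=np.nan
    return w
def px(f,P):
    E=np.linalg.inv(f["extrinsics"]);P=np.atleast_2d(P);c=P@E[:3,:3].T+E[:3,3];q=c@f["K"].T;return q[:,:2]/q[:,2:]
def rays(f,uv,z):
    uv=np.atleast_2d(uv).astype(float);K=f["K"]
    d=np.c_[(uv-[K[0,2],K[1,2]])/[K[0,0],K[1,1]],np.ones(len(uv))]@f["extrinsics"][:3,:3].T
    o=f["extrinsics"][:3,3];return o+d*((z-o[2])/d[:,2])[:,None]
E
python3 - <<'E'
from h import *
f=dict(np.load("top0.npz"));w=cloud(f)
print("mat z",np.nanmedian(w[200:260,300:370,2]))
for u,v in[(271,193),(241,258),(200,125),(255,125),(200,172),(252,172),(320,128),(376,128),(321,178),(375,178),(282,141)]:
    print(u,v,np.round(w[v,u],3))
s=w[185:265,230:285].reshape(-1,3);m=(s[:,2]>.018)&(s[:,2]<.032);q=s[m]
c=np.median(q[:,:2],0);_,_,vt=np.linalg.svd(q[:,:2]-q[:,:2].mean(0));a=vt[0]*np.sign(vt[0,0]);t=(q[:,:2]-q[:,:2].mean(0))@a
print("bevel",q[:,:2].mean(0),np.median(q[:,2]),"dir",a,np.degrees(np.arctan2(a[1],a[0])),t.min(),t.max(),len(q))
b=cv2.resize(f["color"][115:265,185:390],None,fx=3.9,fy=3.9,interpolation=cv2.INTER_CUBIC)
cv2.imwrite("pics/crop1.png",cv2.convertScaleAbs(b,alpha=1.5))
E
```

```text
mat z 0.0035033252929338454
271 193 [ 0.563 -0.001  0.025]
241 258 [0.391 0.076 0.056]
200 125 [0.753 0.192 0.02 ]
255 125 [0.756 0.042 0.007]
200 172 [0.624 0.19  0.013]
252 172 [0.623 0.05  0.01 ]
320 128 [ 0.741 -0.135  0.021]
376 128 [ 0.746 -0.29   0.002]
321 178 [ 0.605 -0.135  0.013]
375 178 [ 0.606 -0.281  0.002]
282 141 [ 0.699 -0.031  0.047]
bevel [0.47352984 0.03915732] 0.025314790413954347 dir [ 0.88982088 -0.45630998] -27.149252200304527 -0.10385091167841042 0.11579470702360062 513
```

View pics/crop1.png

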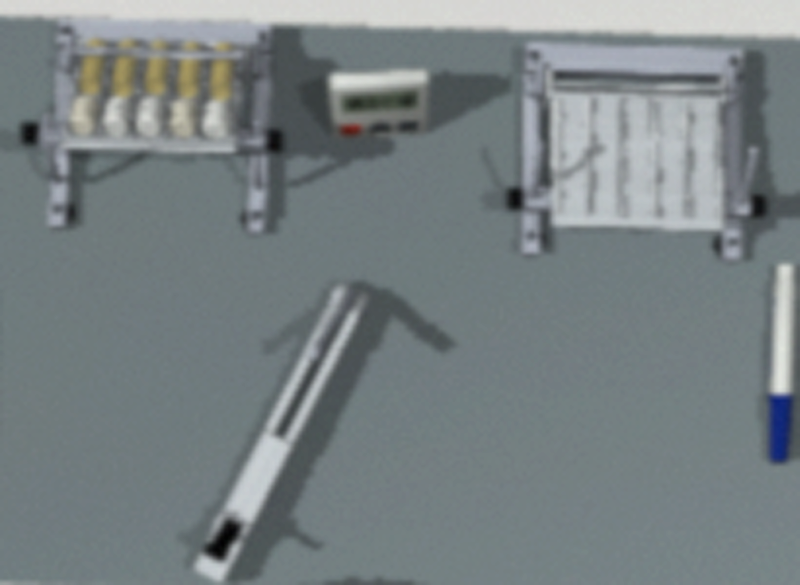

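The crop shows the loaded rack's rail ends at crop (60,227) and (258,232), the empty rack's at (531,252) and (733,258), and the lever at (222,537). Both racks look yawed by about 1–2°. I'll fit that now.

```bash
python3 - <<'E'
from h import *
f=dict(np.load("top0.npz"));w=cloud(f)
# rectify colour at rail-top height z=.013, 1mm/px ; x up, y left
def ortho(x0,x1,y0,y1,z,s=.0005):
    X=np.arange(x1,x0,-s);Y=np.arange(y1,y0,-s);g=np.stack(np.meshgrid(X,Y,indexing='ij'),-1)
    P=np.c_[g.reshape(-1,2),np.full(g[...,0].size,z)];q=px(f,P).astype(np.float32).reshape(g.shape)
    return cv2.remap(f["color"],q[...,0],q[...,1],cv2.INTER_CUBIC)
a=ortho(.6,.79,.03,.21,.013);b=ortho(.58,.77,-.30,-.12,.013)
cv2.imwrite("pics/o1.png",cv2.convertScaleAbs(np.hstack([a,b]),alpha=1.5))
for n,y0,y1,x0,x1 in[("set",.03,.21,.60,.78),("new",-.30,-.12,.58,.77)]:
    s=w[100:200,180:400].reshape(-1,3);s=s[(s[:,1]>y0)&(s[:,1]<y1)&(s[:,0]>x0)&(s[:,0]<x1)]
    m=s[(s[:,2]>.009)&(s[:,2]<.03)]
    print(n,m[:,:2].min(0),m[:,:2].max(0))
    hi=s[s[:,2]>.045];print(" hi",len(hi),hi.min(0) if len(hi) else 0,hi.max(0) if len(hi) else 0)
    for xs in np.arange(x0,x1,.01):
        c=s[(abs(s[:,0]-xs)<.005)&(s[:,2]>.008)]
        if len(c): print("  x%.2f"%xs,"y %.3f..%.3f"%(c[:,1].min(),c[:,1].max()),"zmed %.3f zmax %.3f"%(np.median(c[:,2]),c[:,2].max()))
E
```

```text
set [0.60108301 0.03067888] [0.76823334 0.19921009]
 hi 1341 [0.65312374 0.03722462 0.04502982] [0.74683352 0.20917429 0.10284159]
  x0.60 y 0.031..0.166 zmed 0.009 zmax 0.011
  x0.61 y 0.045..0.193 zmed 0.009 zmax 0.012
  x0.62 y 0.042..0.198 zmed 0.012 zmax 0.018
  x0.63 y 0.047..0.199 zmed 0.014 zmax 0.022
  x0.64 y 0.042..0.199 zmed 0.013 zmax 0.020
  x0.65 y 0.050..0.208 zmed 0.015 zmax 0.052
  x0.66 y 0.037..0.195 zmed 0.084 zmax 0.092
  x0.67 y 0.037..0.209 zmed 0.083 zmax 0.103
  x0.68 y 0.036..0.209 zmed 0.089 zmax 0.100
  x0.69 y 0.039..0.178 zmed 0.084 zmax 0.093
  x0.70 y 0.039..0.194 zmed 0.075 zmax 0.085
  x0.71 y 0.047..0.206 zmed 0.065 zmax 0.078
  x0.72 y 0.047..0.195 zmed 0.060 zmax 0.073
  x0.73 y 0.036..0.207 zmed 0.058 zmax 0.069
  x0.74 y 0.036..0.196 zmed 0.046 zmax 0.060
  x0.75 y 0.031..0.210 zmed 0.023 zmax 0.050
  x0.76 y 0.036..0.207 zmed 0.022 zmax 0.031
  x0.77 y 0.099..0.192 zmed 0.021 zmax 0.026
new [ 0.58315098 -0.29795965] [ 0.75660002 -0.12000234]
 hi 199 [ 0.61028482 -0.27848553  0.045013  ] [ 0.71171616 -0.13121093  0.08427446]
  x0.58 y -0.228..-
[... 220 characters left out ...]
.63 y -0.297..-0.120 zmed 0.041 zmax 0.057
  x0.64 y -0.278..-0.120 zmed 0.042 zmax 0.074
  x0.65 y -0.295..-0.131 zmed 0.040 zmax 0.082
  x0.66 y -0.279..-0.131 zmed 0.038 zmax 0.084
  x0.67 y -0.294..-0.129 zmed 0.037 zmax 0.043
  x0.68 y -0.286..-0.131 zmed 0.035 zmax 0.046
  x0.69 y -0.286..-0.132 zmed 0.034 zmax 0.042
  x0.70 y -0.297..-0.132 zmed 0.033 zmax 0.041
  x0.71 y -0.287..-0.132 zmed 0.034 zmax 0.049
  x0.72 y -0.282..-0.130 zmed 0.019 zmax 0.035
  x0.73 y -0.293..-0.132 zmed 0.022 zmax 0.031
  x0.74 y -0.291..-0.132 zmed 0.022 zmax 0.028
  x0.75 y -0.241..-0.133 zmed 0.021 zmax 0.024
  x0.76 y -0.218..-0.120 zmed 0.008 zmax 0.009
  x0.77 y -0.126..-0.126 zmed 0.009 zmax 0.009
```

View pics/o1.png

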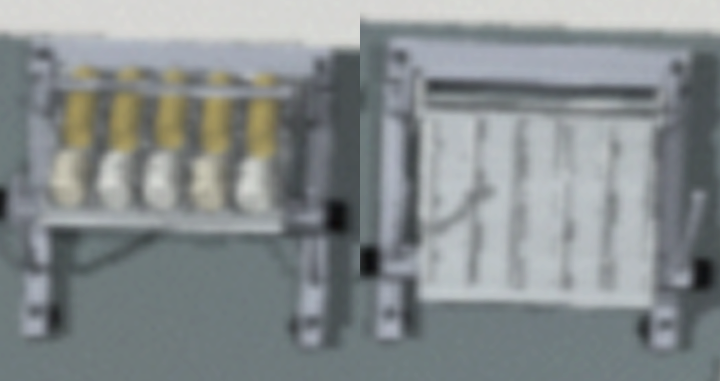

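Fit results:
- **Racks:** both yaw about -2°. The bar faces are at (.748,.118) for the loaded rack and (.728,-.209) for the empty one.
- **Bevel:** origin is about (.443,.055), yaw -27.1°. Its height, length and width all match the given sizes.

Now I'll move over it.

```bash
R='[[0.085,-0.0249,-0.028,0,0],[0.085,-0.0249,-0.028,0,0],[0.085,-0.0249,-0.028,0,0],[0.085,-0.0249,-0.028,0,0],[0.085,-0.0249,-0.028,0,0],[0.085,-0.0249,-0.028,0,0],[0.085,-0.0249,-0.028,0,0],[0.085,-0.0249,-0.028,0,0]]'; unset R
python3 -m jog '[[0.085,-0.0249,-0.028,0,0],[0.085,-0.0249,-0.028,0,0],[0.085,-0.0249,-0.028,0,0],[0.085,-0.0249,-0.028,0,0],[0.085,-0.0249,-0.028,0,0],[0.085,-0.0249,-0.028,0,0],[0.085,-0.0249,-0.028,0,0],[0.085,-0.0249,-0.028,0,0]]' 30
python3 -m jog '[[0.085,-0.0249,-0.028,0,0],[0.085,-0.0249,-0.028,0,0],[0.085,-0.0249,-0.028,0,0],[0.085,-0.0249,-0.028,0,0],[0.085,-0.0249,-0.028,0,0],[0.085,-0.0249,-0.028,0,0],[0.085,-0.0249,-0.028,0,0],[0.085,-0.0249,-0.028,0,0]]'
python3 -m jog '[[0.085,0,0,0.03,0.065],[0.085,0,0,0.03,0.064],[0.085,0,0,0.03,0],[0.085,0,0,0,0],[0.085,0,0,0,0]]'
```

```text
time: 0.77
ee_pos: [0.3317, 0.3316, 0.4044]
tool_rot: [-0.0, 0.171, 0.985, -0.0]
force: [0.7, 0.2, -0.6]
width: 0.0851
gripper_force: 0.0
time: 1.43
ee_pos: [0.4432, 0.0535, 0.4046]
tool_rot: [-0.0, 0.171, 0.985, 0.0]
force: [0.0, 0.8, 0.5]
width: 0.085
gripper_force: 0.0
time: 1.85
ee_pos: [0.4426, 0.0553, 0.3138]
tool_rot: [-0.002, 0.235, 0.972, -0.001]
force: [0.2, -0.2, -0.0]
width: 0.0851
gripper_force: 0.0
```

```bash
cat >> h.py <<'E'
def info(tx=None,ty=None,tz=None,yaw=None):
    from scipy.spatial.transform import Rotation as Ro
    s=r.observe();M=Ro.from_quat(np.roll(s["tool_rot"],-1)).as_matrix();p=s["ee_pos"]
    y=np.degrees(np.arctan2(-M[0,1],M[1,1]))
    t=np.array([p[i] if v is None else v for i,v in enumerate((tx,ty,tz))])
    print("t%.2f p"%s["time"],np.round(p,4),"bevelyaw %.2f tilt %.2f"%(y,np.degrees(np.arccos(-M[2,2]))),"F",np.round(s["force"],1),"w %.4f"%s["width"],"gf %.1f"%s["gripper_force"])
    print(" tool d",np.round((t-p)@M,4),"turn",None if yaw is None else round(np.radians(y-yaw),4))
E
python3 -m jog '[[0.085,0,0,0.034,0],[0.085,0,0,0.034,0],[0.085,0,0,0.034,0],[0.085,0,0,0.02,0],[0.085,0,0,0.013,0],[0.085,0,0,0,0],[0.085,0,0,0,0]]'
python3 -m jog '[[0.02,0,0,0,0],[0.02,0,0,0,0],[0.02,0,0,0,0],[0.02,0,0,0,0],[0.02,0,0,0,0],[0.02,0,0,0,0],[0.02,0,0,0,0],[0.02,0,0,0,0]]' 40
python3 -c "
from h import *
info(.44,.129,None,-2)"
```

```text
time: 2.43
ee_pos: [0.4444, 0.056, 0.1809]
tool_rot: [0.001, 0.234, 0.972, 0.001]
force: [1.0, 0.1, 0.5]
width: 0.085
gripper_force: 0.0
time: 3.1
ee_pos: [0.4435, 0.0555, 0.1803]
tool_rot: [0.0, 0.235, 0.972, 0.0]
force: [-2.1, 0.2, 6.0]
width: 0.0214
gripper_force: 39.6
t3.10 p [0.4435 0.0555 0.1803] bevelyaw -27.15 tilt 0.05 F [-2.1  0.2  6. ] w 0.0214 gf 39.6
 tool d [0.0366 0.0638 0.    ] turn -0.4389
```

```bash
python3 -m jog '[[0.02,0,0,-0.004,0],[0.02,0.0122,0.0213,0,0],[0.02,0.0122,0.0213,0,0],[0.02,0.0122,0.0213,0,0],[0.02,0,0,0,-0.11],[0.02,0,0,0,-0.11],[0.02,0,0,0,-0.11],[0.02,0,0,0,-0.109]]'
python3 -m jog '[[0.02,0,0,0,0],[0.02,0,0,0,0]]'
python3 - <<'E'
from h import *
info(.44,.129,.179,-2)
f=vision.grab_frame("top");w=cloud(f);np.savez("top1.npz",**f)
g=vision.grab_frame("side")
a=cv2.resize(f["color"][120:265,190:300],(440,580));b=cv2.resize(g["color"][160:300,140:360],(0,0),fx=1.6,fy=1.6,interpolation=2)
c=np.zeros((600,800,3),np.uint8);c[:580,:440]=a;c[:224,444:444+352]=b;cv2.imwrite("pics/p5.png",cv2.convertScaleAbs(c,alpha=1.5))
E
```

```text
time: 3.77
ee_pos: [0.4393, 0.1292, 0.1835]
tool_rot: [-0.001, 0.014, 1.0, -0.0]
force: [0.1, 0.3, -2.8]
width: 0.0212
gripper_force: 39.6
time: 3.93
ee_pos: [0.4395, 0.1288, 0.1836]
tool_rot: [-0.0, 0.019, 1.0, -0.0]
force: [-0.1, 0.8, -3.3]
width: 0.021
gripper_force: 39.6
t3.93 p [0.4395 0.1288 0.1836] bevelyaw -2.16 tilt 0.05 F [-0.1  0.8 -3.3] w 0.0210 gf 39.6
 tool d [-0.0005  0.0002  0.0046] turn -0.0028
```

View pics/p5.png

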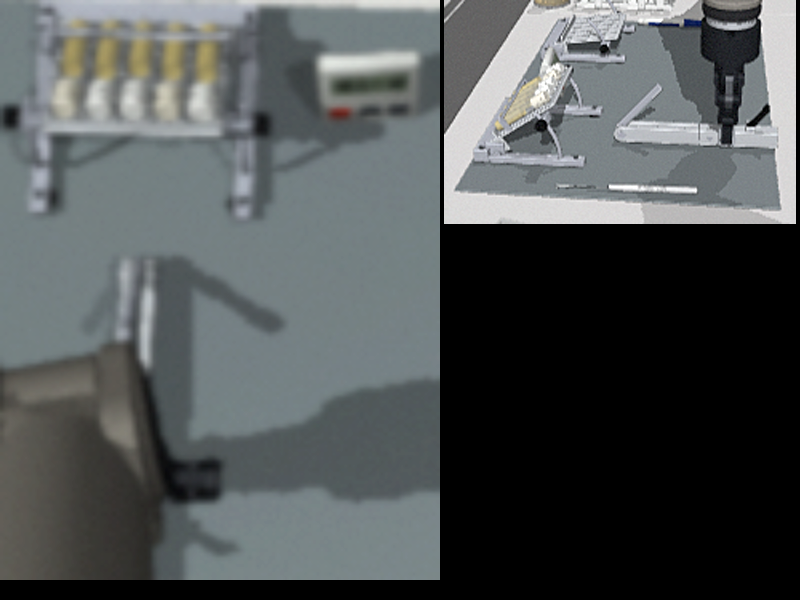

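The bevel is held level, at the right yaw and centred between the rails: nose at crop (135,260), rails at 42 and 243. I'll lower it to the mat and push in.

```bash
python3 -m jog '[[0.02,0,0,0.0035,0],[0.02,0,0,0,0],[0.02,-0.015,0,0,0],[0.02,-0.015,0,0,0],[0.02,-0.015,0,0,0],[0.02,-0.015,0,0,0],[0.02,-0.015,0,0,0],[0.02,-0.015,0,0,0]]'
python3 -m jog '[[0.02,-0.01,0,0,0],[0.02,-0.01,0,0,0],[0.02,-0.01,0,0,0],[0.02,-0.01,0,0,0],[0.02,-0.01,0,0,0],[0.02,0,0,0,0]]'
python3 -c "
from h import *
info(.597,.1236,.180,-2)"
```

```text
time: 4.7
ee_pos: [0.5296, 0.1261, 0.1802]
tool_rot: [-0.002, 0.018, 1.0, 0.0]
force: [-3.8, -0.2, 5.1]
width: 0.0213
gripper_force: 40.8
time: 5.2
ee_pos: [0.5812, 0.1242, 0.1803]
tool_rot: [0.001, 0.018, 1.0, 0.0]
force: [0.9, -0.5, -1.4]
width: 0.0212
gripper_force: 40.0
t5.20 p [0.5812 0.1242 0.1803] bevelyaw -2.03 tilt 0.13 F [ 0.9 -0.5 -1.4] w 0.0212 gf 40.0
 tool d [-0.0158 -0.      0.0003] turn -0.0005
```

```bash
python3 -m jog '[[0.02,-0.005,0,0,0],[0.02,-0.004,0,0.0005,0],[0.02,-0.002,0,0,0],[0.02,0,0,0,0]]'
for i in 1; do python3 -m jog '[[0.02,-0.0015,0,0,0],[0.02,-0.0015,0,0,0],[0.02,0,0,0,0]]'; done
python3 -m jog '[[0.02,-0.001,0,0,0],[0.02,-0.001,0,0,0],[0.02,0,0,0,0]]'
```

```text
time: 5.53
ee_pos: [0.5898, 0.124, 0.1802]
tool_rot: [-0.002, 0.017, 1.0, 0.0]
force: [-5.4, -0.1, 8.5]
width: 0.0213
gripper_force: 41.3
time: 5.78
ee_pos: [0.5924, 0.124, 0.1802]
tool_rot: [-0.002, 0.017, 1.0, 0.0]
force: [-5.4, 0.0, 8.1]
width: 0.021
gripper_force: 41.3
time: 6.03
ee_pos: [0.5943, 0.1239, 0.1802]
tool_rot: [-0.002, 0.017, 1.0, 0.0]
force: [-6.9, 0.6, 8.7]
width: 0.0213
gripper_force: 41.3
```

```bash
python3 -m jog '[[0.02,-0.0015,0,0,0],[0.02,-0.0015,0,0,0],[0.02,0,0,0,0]]'
python3 -m jog '[[0.02,-0.001,0,0,0],[0.02,-0.001,0,0,0],[0.02,0,0,0,0]]'
```

```text
time: 6.28
ee_pos: [0.5974, 0.1239, 0.1802]
tool_rot: [-0.002, 0.017, 1.0, 0.0]
force: [-6.8, 0.4, 9.8]
width: 0.0214
gripper_force: 41.4
time: 6.53
ee_pos: [0.5981, 0.1238, 0.1802]
tool_rot: [-0.004, 0.017, 1.0, 0.0]
force: [-11.0, -0.6, 13.6]
width: 0.0214
gripper_force: 41.9
```

```bash
python3 -m jog '[[0.02,-0.001,0,0,0],[0.02,-0.001,0,0,0],[0.02,0,0,0,0]]'
python3 - <<'E'
from h import *
info()
g=vision.grab_frame("side");np.savez("side2.npz",**g)
cv2.imwrite("pics/p6.png",cv2.convertScaleAbs(cv2.resize(g["color"][170:290,140:340],(800,480),interpolation=2),alpha=1.5))
E
```

```text
time: 6.78
ee_pos: [0.5988, 0.1239, 0.1801]
tool_rot: [-0.006, 0.017, 1.0, 0.0]
force: [-16.1, 0.6, 18.8]
width: 0.021
gripper_force: 42.5
t6.78 p [0.5988 0.1239 0.1801] bevelyaw -1.97 tilt 0.74 F [-16.1   0.6  18.8] w 0.0210 gf 42.5
 tool d [0. 0. 0.] turn None
```

View pics/p6.png

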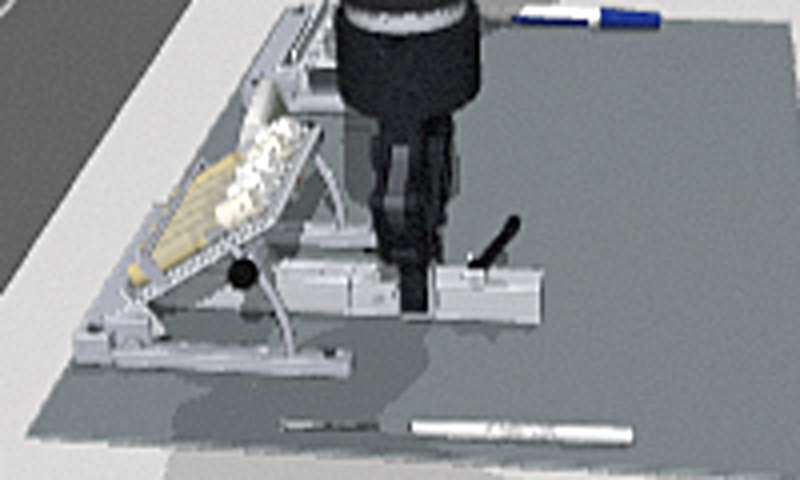

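It's home: force rises and travel stalls. The blade is under the board, with the lever raised at crop (510,225). I'll ease the vertical load, then release.

```bash
python3 -m jog '[[0.02,0,0,-0.0008,0],[0.02,0,0,0,0]]'
python3 -m jog '[[0.02,0.001,0,-0.0004,0],[0.02,0,0,0,0]]'
```

```text
time: 7.0
ee_pos: [0.5987, 0.1239, 0.1802]
tool_rot: [-0.006, 0.017, 1.0, 0.0]
force: [-13.0, 1.2, 12.0]
width: 0.0211
gripper_force: 41.8
time: 7.17
ee_pos: [0.5984, 0.1239, 0.1802]
tool_rot: [-0.005, 0.017, 1.0, 0.0]
force: [-9.2, 0.2, 7.0]
width: 0.0211
gripper_force: 41.2
```

```bash
python3 -m jog '[[0.02,0,0,-0.0006,0],[0.02,0,0,0,0]]'
python3 -m jog '[[0.07,0,0,0,0],[0.07,0,0,0,0],[0.07,0,0,0,0],[0.07,0,0,0,0],[0.07,0,0,-0.02,0],[0.07,0,0,-0.03,0],[0.07,0,0,-0.03,0]]'
python3 -m jog '[[0,0.025,0,0,0],[0,0.025,0,0,0],[0,0.025,0,0,0],[0,0.025,0,0,0],[0,0.01,0,0,0],[0,0,0,0,0],[0,0,0,0,0]]'
python3 - <<'E'
from h import *
info(.497,.1273,.181,-2)
f=vision.grab_frame("top");w=cloud(f);np.savez("top3.npz",**f)
g=vision.grab_frame("side");np.savez("side3.npz",**g)
E
```

```text
time: 7.33
ee_pos: [0.5984, 0.1239, 0.1802]
tool_rot: [-0.005, 0.017, 1.0, -0.0]
force: [-8.4, -0.6, 3.9]
width: 0.0211
gripper_force: 40.7
time: 7.92
ee_pos: [0.6015, 0.1232, 0.2616]
tool_rot: [-0.001, 0.018, 1.0, -0.0]
force: [0.1, 0.2, 0.2]
width: 0.0706
gripper_force: 0.0
time: 8.5
ee_pos: [0.4926, 0.1274, 0.262]
tool_rot: [0.001, 0.017, 1.0, 0.0]
force: [0.4, -0.1, -0.2]
width: -0.0001
gripper_force: 0.0
t8.50 p [0.4926 0.1274 0.262 ] bevelyaw -1.98 tilt 0.14 F [ 0.4 -0.1 -0.2] w -0.0001 gf 0.0
 tool d [-0.0042 -0.      0.081 ] turn 0.0004
```

```bash
python3 -m jog '[[0,0,0,0.03,0],[0,0,0,0.03,0],[0,0,0,0.017,0],[0,0,0,0,0],[0,-0.008,0,0,0],[0,-0.006,0,0,0],[0,-0.004,0,0,0]]'
python3 -m jog '[[0,-0.002,0,0,0],[0,-0.002,0,0,0],[0,0,0,0,0]]'
python3 -m jog '[[0,-0.002,0,0,0],[0,-0.001,0,0,0],[0,0,0,0,0]]'
```

```text
time: 9.18
ee_pos: [0.5124, 0.1267, 0.1861]
tool_rot: [0.002, 0.018, 1.0, 0.001]
force: [0.7, 0.7, 0.2]
width: 0.0003
gripper_force: 0.0
time: 9.43
ee_pos: [0.5145, 0.1265, 0.1852]
tool_rot: [0.001, 0.017, 1.0, 0.0]
force: [-0.2, 0.9, 0.6]
width: -0.0
gripper_force: 0.0
time: 9.68
ee_pos: [0.5169, 0.1265, 0.1847]
tool_rot: [0.0, 0.017, 1.0, 0.0]
force: [0.1, 0.1, 0.5]
width: 0.0002
gripper_force: 0.0
```

```bash
python3 -m jog '[[0,-0.0015,0,0,0],[0,-0.001,0,0,0],[0,0,0,0,0]]'
python3 -m jog '[[0,-0.001,0,0,0],[0,-0.001,0,0,0],[0,0,0,0,0]]'
python3 -m jog '[[0,-0.001,0,0,0],[0,-0.001,0,0,0],[0,0,0,0,0]]'
```

```text
time: 9.93
ee_pos: [0.5185, 0.1264, 0.1842]
tool_rot: [-0.001, 0.017, 1.0, -0.0]
force: [-4.0, 0.0, 1.9]
width: 0.0
gripper_force: 1.5
time: 10.18
ee_pos: [0.5192, 0.1264, 0.1839]
tool_rot: [-0.003, 0.017, 1.0, -0.0]
force: [-7.0, 0.2, 5.6]
width: -0.0002
gripper_force: 3.6
time: 10.43
ee_pos: [0.52, 0.1263, 0.1836]
tool_rot: [-0.005, 0.017, 1.0, -0.0]
force: [-10.7, -0.3, 8.1]
width: 0.0002
gripper_force: 5.3
```

```bash
python3 -m jog '[[0,0.006,0,0,0],[0,0.006,0,-0.01,0],[0,0,0,-0.03,0],[0,0,0,-0.03,0],[0,-0.016,0,0,0],[0,-0.014,0,0,0],[0,0,0,0,0]]'
python3 - <<'E'
from h import *
info(.539,.1258,.206,-2)
f=vision.grab_frame("side");np.savez("side4.npz",**f)
cv2.imwrite("pics/p7.png",cv2.convertScaleAbs(cv2.resize(f["color"][170:290,140:340],(800,480),interpolation=2),alpha=1.5))
E
```

```text
time: 11.02
ee_pos: [0.5442, 0.1254, 0.2569]
tool_rot: [0.004, 0.018, 1.0, 0.001]
force: [2.0, 0.2, 0.4]
width: -0.0001
gripper_force: 0.0
t11.02 p [0.5442 0.1254 0.2569] bevelyaw -2.04 tilt 0.46 F [2.  0.2 0.4] w -0.0001 gf 0.0
 tool d [0.0056 0.0001 0.0508] turn -0.0007
```

View pics/p7.png

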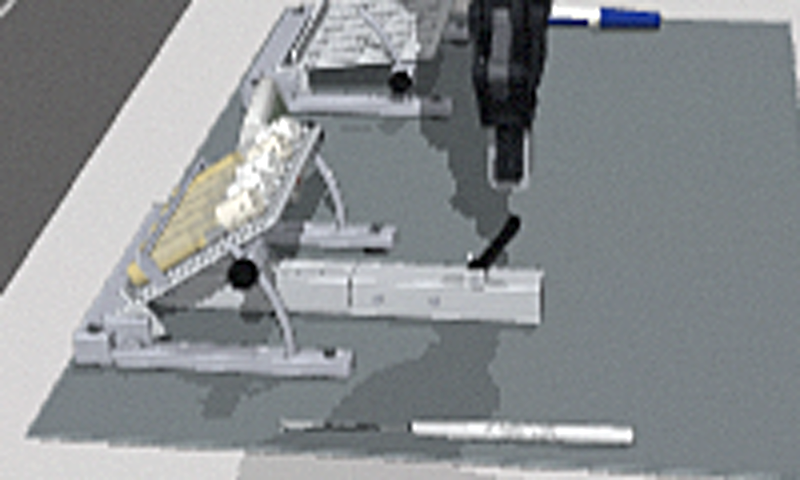

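The closed fingers are straight above the lever tip (crop 515,220) and the bevel is flat and home. I'll press the lever down.

```bash
python3 -m jog '[[0,0.004,0,0.008,0],[0,0,0,0.008,0],[0,0,0,0.008,0],[0,0,0,0.006,0],[0,0,0,0.006,0],[0,0,0,0,0]]'
python3 -m jog '[[0,0,0,0.005,0],[0,0,0,0.005,0],[0,0,0,0.003,0],[0,0,0,0,0]]'
python3 -m jog '[[0,0,0,0.001,0],[0,0,0,0.001,0],[0,0,0,0,0]]'
```

```text
time: 11.57
ee_pos: [0.5268, 0.1264, 0.2136]
tool_rot: [-0.017, 0.016, 1.0, -0.001]
force: [-23.1, 2.3, 11.2]
width: 0.0002
gripper_force: 12.0
time: 11.9
ee_pos: [0.5259, 0.1264, 0.2029]
tool_rot: [-0.019, 0.017, 1.0, -0.001]
force: [-32.0, 1.6, 33.5]
width: 0.0
gripper_force: 23.0
time: 12.15
ee_pos: [0.526, 0.1263, 0.2024]
tool_rot: [-0.019, 0.017, 1.0, -0.001]
force: [-35.2, 0.6, 43.8]
width: -0.0
gripper_force: 28.0
```

```bash
python3 -m jog '[[0,0,0,-0.003,0],[0,0.006,0,-0.002,0],[0,0.008,0,0,0],[0,0.006,0,-0.02,0],[0,0.0,0,-0.03,0],[0,0,0,0,0]]'
python3 - <<'E'
from h import *
info()
f=vision.grab_frame("side");np.savez("side5.npz",**f)
t=vision.grab_frame("top");np.savez("top5.npz",**t)
c=np.vstack([cv2.resize(f["color"][210:265,190:290],(600,330),interpolation=2),cv2.resize(t["color"][155:200,195:295],(600,270),interpolation=2)])
cv2.imwrite("pics/p8.png",cv2.convertScaleAbs(c,alpha=1.5))
w=cloud(t);s=w.reshape(-1,3);s=s[(abs(s[:,1]-.126)<.01)&(s[:,0]>.51)&(s[:,0]<.60)&(s[:,2]<.08)]
for x in np.arange(.51,.6,.005):
    c=s[abs(s[:,0]-x)<.0025]
    if len(c):print("%.3f"%x,np.round(np.percentile(c[:,2],[50,95]),3))
E
```

```text
time: 12.65
ee_pos: [0.5186, 0.1266, 0.2619]
tool_rot: [0.004, 0.017, 1.0, 0.001]
force: [1.4, 0.8, 0.5]
width: -0.0001
gripper_force: 0.0
t12.65 p [0.5186 0.1266 0.2619] bevelyaw -1.99 tilt 0.44 F [1.4 0.8 0.5] w -0.0001 gf 0.0
 tool d [0. 0. 0.] turn None
```

View pics/p8.png

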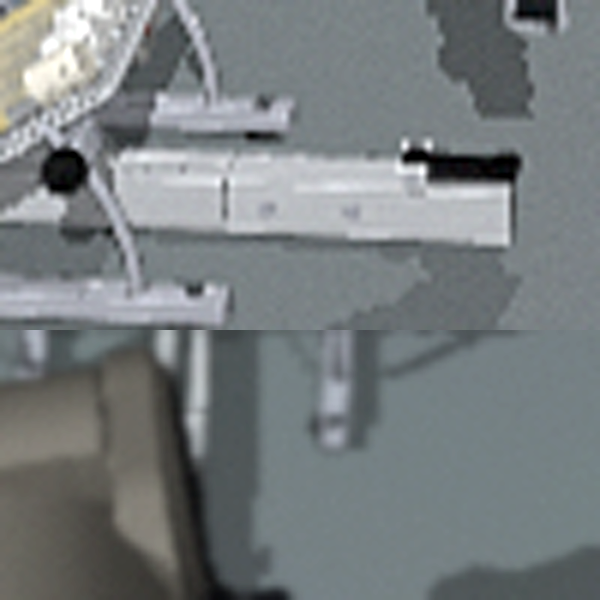

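Lever lies flat along the stock, and the butt is still at image column 275, so the bevel hasn't moved. I'll do one light press over the pad to confirm it's fully shut.

```bash
python3 -m jog '[[0,-0.02,0,0,0],[0,0,0,0.025,0],[0,0,0,0.018,0],[0,0,0,0.007,0],[0,0,0,0,0]]'
python3 -m jog '[[0,0,0,0.002,0],[0,0,0,0.002,0],[0,0,0,0,0]]'
python3 -m jog '[[0,0,0,0.0015,0],[0,0,0,0.0015,0],[0,0,0,0,0]]'
```

```text
time: 13.17
ee_pos: [0.5363, 0.1253, 0.2066]
tool_rot: [-0.002, 0.017, 1.0, -0.001]
force: [-0.1, 0.5, 0.6]
width: -0.0001
gripper_force: 0.0
time: 13.42
ee_pos: [0.537, 0.1253, 0.2055]
tool_rot: [-0.001, 0.018, 1.0, 0.0]
force: [-4.8, -0.7, 12.8]
width: -0.0001
gripper_force: 6.3
time: 13.67
ee_pos: [0.5372, 0.1252, 0.2048]
tool_rot: [-0.001, 0.018, 1.0, 0.001]
force: [-10.3, -2.6, 31.0]
width: -0.0003
gripper_force: 15.5
```

Stiff stop, so it's locked. Regrip.

```bash
python3 -m jog '[[0,0,0,-0.03,0],[0.07,0,0,-0.03,0],[0.07,-0.02,0,0,0],[0.07,-0.02,0,0,0],[0.07,-0.02,0,0,0],[0.07,0,0,0,0],[0.07,0,0,0,0]]'
python3 -c "
from h import *
info(.597,.1239,.181,-2)"
```

```text
time: 14.25
ee_pos: [0.5975, 0.1234, 0.2609]
tool_rot: [-0.0, 0.018, 1.0, -0.0]
force: [-0.3, -0.1, -0.6]
width: 0.07
gripper_force: 0.0
t14.25 p [0.5975 0.1234 0.2609] bevelyaw -2.02 tilt 0.03 F [-0.3 -0.1 -0.6] w 0.0700 gf 0.0
 tool d [0.0005 0.0006 0.0799] turn -0.0004
```

```bash
python3 -m jog '[[0.07,0,0,0.035,0],[0.07,0,0,0.03,0],[0.07,0,0,0.013,0],[0.07,0,0,0,0],[0.07,0,0,0,0]]'
python3 -m jog '[[0.02,0,0,0,0],[0.02,0,0,0,0],[0.02,0,0,0,0],[0.02,0,0,0,0],[0.02,0,0,0,0],[0.02,0,0,0,0]]' 40
python3 -m jog '[[0.02,0.004,0,0,0],[0.02,0.01,0,0,0],[0.02,0.015,0,0,0],[0.02,0.025,0,0,0],[0.02,0.03,0,0,0],[0.02,0.03,0,0,0],[0.02,0.03,0,0,0],[0.02,0.02,0,0,0]]'
python3 - <<'E'
from h import *
# target: on the empty rack's line, nose 4 cm short of the rail ends
d=np.array([np.cos(np.radians(2)),-np.sin(np.radians(2))]);b=np.array([.728,-.2093])
for k in(.151,.331): print(k,b-k*d)
t=b-.311*d; info(t[0],t[1],.181,-2)
E
```

```text
time: 14.67
ee_pos: [0.5967, 0.1236, 0.1832]
tool_rot: [-0.001, 0.017, 1.0, -0.0]
force: [0.6, 0.8, 0.6]
width: 0.0701
gripper_force: 0.0
time: 15.17
ee_pos: [0.5978, 0.1237, 0.1849]
tool_rot: [0.001, 0.017, 1.0, 0.0]
force: [-1.7, -0.7, 6.0]
width: 0.0207
gripper_force: 39.5
time: 15.83
ee_pos: [0.4327, 0.1295, 0.1848]
tool_rot: [0.003, 0.017, 1.0, 0.001]
force: [4.1, -0.3, 6.0]
width: 0.0212
gripper_force: 40.4
0.151 [ 0.57709199 -0.20403018]
0.331 [ 0.39720164 -0.19774827]
t15.83 p [0.4327 0.1295 0.1848] bevelyaw -1.97 tilt 0.33 F [ 4.1 -0.3  6. ] w 0.0212 gf 40.4
 tool d [ 0.0042 -0.3283  0.0031] turn 0.0005
```

```bash
python3 -m jog '[[0.02,0,0,-0.006,0],[0.02,0.001,-0.03,0,0],[0.02,0.001,-0.038,0,0],[0.02,0.001,-0.038,0,0],[0.02,0.001,-0.038,0,0],[0.02,0,-0.038,0,0],[0.02,0,-0.038,0,0],[0.02,0,-0.038,0,0]]'
python3 -m jog '[[0.02,0,-0.035,0,0],[0.02,0,-0.025,0,0],[0.02,0,-0.01,0,0],[0.02,0,0,0,0],[0.02,0,0,0,0]]'
python3 - <<'E'
from h import *
info(.4172,-.1984,.185,-2)
f=vision.grab_frame("side");t=vision.grab_frame("top");np.savez("top6.npz",**t);np.savez("side6.npz",**f)
c=np.hstack([cv2.resize(f["color"][150:270,170:340],(440,310),interpolation=2),cv2.resize(t["color"][115:225,300:400],(282,310),interpolation=2)])
cv2.imwrite("pics/p9.png",cv2.convertScaleAbs(c,alpha=1.5))
E
```

```text
time: 16.5
ee_pos: [0.4193, -0.1301, 0.1891]
tool_rot: [-0.001, 0.017, 1.0, 0.0]
force: [0.1, 0.6, -3.3]
width: 0.0208
gripper_force: 39.5
time: 16.92
ee_pos: [0.4175, -0.1979, 0.189]
tool_rot: [-0.001, 0.018, 1.0, 0.001]
force: [0.2, 0.4, -1.6]
width: 0.0208
gripper_force: 39.6
t16.92 p [ 0.4175 -0.1979  0.189 ] bevelyaw -2.03 tilt 0.14 F [ 0.2  0.4 -1.6] w 0.0208 gf 39.6
 tool d [ 0.0003 -0.0005  0.004 ] turn -0.0005
```

View pics/p9.png

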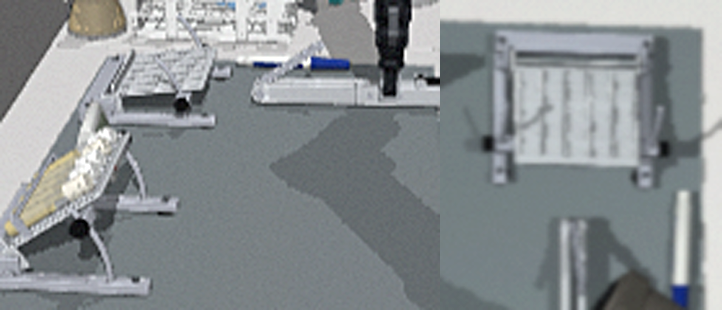

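Blade is held at the copied angle. Nose at (573,220) is centred on the empty rack, whose rails are at 500 and 647. Lower it and push in.

```bash
python3 -m jog '[[0.02,0,0,0.0044,0],[0.02,0,0,0,0],[0.02,-0.015,0,0,0],[0.02,-0.015,0,0,0],[0.02,-0.015,0,0,0],[0.02,-0.012,0,0,0],[0.02,-0.01,0,0,0],[0.02,-0.01,0,0,0]]'
python3 -m jog '[[0.02,-0.008,0,0,0],[0.02,-0.008,0,0,0],[0.02,-0.008,0,0,0],[0.02,-0.008,0,0,0],[0.02,-0.008,0,0,0],[0.02,0,0,0,0]]'
python3 -m jog '[[0.02,-0.006,0,0,0],[0.02,-0.006,0,0,0],[0.02,-0.006,0,0,0],[0.02,-0.006,0,0,0],[0.02,0,0,0,0]]'
python3 -c "
from h import *
info(.577,-.204,.1848,-2)"
```

```text
time: 17.68
ee_pos: [0.494, -0.2002, 0.1848]
tool_rot: [-0.003, 0.017, 1.0, 0.001]
force: [-13.4, 0.9, 16.0]
width: 0.0212
gripper_force: 42.0
time: 18.18
ee_pos: [0.5345, -0.2024, 0.1849]
tool_rot: [-0.001, 0.017, 1.0, 0.0]
force: [-4.0, -0.7, 4.2]
width: 0.0209
gripper_force: 40.6
time: 18.6
ee_pos: [0.5584, -0.2032, 0.1849]
tool_rot: [-0.001, 0.017, 1.0, 0.0]
force: [-3.9, -0.4, 3.2]
width: 0.021
gripper_force: 40.4
t18.60 p [ 0.5584 -0.2032  0.1849] bevelyaw -1.98 tilt 0.13 F [-3.9 -0.4  3.2] w 0.0210 gf 40.4
 tool d [-0.0186 -0.0001  0.0001] turn 0.0003
```

```bash
python3 -m jog '[[0.02,-0.004,0,0.0003,0],[0.02,-0.004,0,0,0],[0.02,-0.003,0,0,0],[0.02,-0.002,0,0,0],[0.02,0,0,0,0]]'
python3 -m jog '[[0.02,-0.0015,0,0,0],[0.02,-0.0015,0,0,0],[0.02,0,0,0,0]]'
python3 -m jog '[[0.02,-0.001,0,0,0],[0.02,-0.001,0,0,0],[0.02,0,0,0,0]]'
```

```text
time: 19.02
ee_pos: [0.5702, -0.204, 0.1849]
tool_rot: [-0.002, 0.018, 1.0, 0.0]
force: [-7.3, -0.7, 7.8]
width: 0.0209
gripper_force: 41.0
time: 19.27
ee_pos: [0.5728, -0.2042, 0.1849]
tool_rot: [-0.003, 0.018, 1.0, 0.001]
force: [-7.7, 0.7, 7.8]
width: 0.0209
gripper_force: 41.0
time: 19.52
ee_pos: [0.5746, -0.2043, 0.1849]
tool_rot: [-0.003, 0.018, 1.0, 0.001]
force: [-9.4, 0.6, 8.4]
width: 0.0211
gripper_force: 41.1
```

```bash
python3 -m jog '[[0.02,-0.001,0,0,0],[0.02,-0.001,0,0,0],[0.02,0,0,0,0]]'
python3 -m jog '[[0.02,-0.001,0,0,0],[0.02,-0.001,0,0,0],[0.02,0,0,0,0]]'
python3 -m jog '[[0.02,-0.001,0,0,0],[0.02,-0.001,0,0,0],[0.02,0,0,0,0]]'
```

```text
time: 19.77
ee_pos: [0.5766, -0.2044, 0.1849]
tool_rot: [-0.003, 0.018, 1.0, 0.001]
force: [-8.9, 0.5, 8.7]
width: 0.0206
gripper_force: 41.1
time: 20.02
ee_pos: [0.5781, -0.2045, 0.1849]
tool_rot: [-0.004, 0.018, 1.0, 0.001]
force: [-10.8, 1.3, 10.7]
width: 0.0207
gripper_force: 41.3
time: 20.27
ee_pos: [0.5788, -0.2047, 0.1849]
tool_rot: [-0.006, 0.018, 1.0, 0.001]
force: [-14.9, 1.7, 14.9]
width: 0.0206
gripper_force: 41.8
```

```bash
python3 -m jog '[[0.02,0.003,0,-0.0003,0],[0.02,0.006,0,0,0],[0.02,0.012,0,0,0],[0.02,0.02,0,0,0],[0.02,0.025,0,0,0],[0.02,0.03,0,0,0],[0.02,0.035,0,0,0],[0.02,0.025,0,0,0]]'
python3 -m jog '[[0.02,0.015,0,0,0],[0.02,0.005,0,0,0],[0.02,0,0,0,0],[0.02,0,0,0,0]]'
python3 - <<'E'
from h import *
info()
f=vision.grab_frame("side");t=vision.grab_frame("top");w=cloud(t)
np.savez("top7.npz",**t)
for n,b in(("set",[.737,.1187]),("new",[.717,-.2089])):
    a=np.radians(-2);d=w.reshape(-1,3)-[*b,.014];X=d[:,0]*np.cos(a)+d[:,1]*np.sin(a);Y=-d[:,0]*np.sin(a)+d[:,1]*np.cos(a)
    m=(abs(Y)<.054)&(X>-.12)&(X<-.015)&(d[:,2]>.02)&(d[:,2]<.11)
    x,z=X[m],d[m,2]
    if n=="new":
        for _ in range(4):
            p=np.polyfit(x,z,1);k=abs(np.polyval(p,x)-z)<.005;x,z=x[k],z[k]
        print(n,"slope",-np.degrees(np.arctan(p[0])),"offset",p[1],len(x))
    m2=(abs(Y)<.05)&(d[:,2]>.02); i=np.where(m2&(X<-.06)&(X>-.12))[0]
    o=i[np.argsort(X[i])][:60];print(n,"front edge X",np.round(np.percentile(X[o],[5,50]),4),"z",np.round(np.median(d[o,2]),4))
c=np.hstack([cv2.resize(f["color"][150:270,140:340],(520,312),interpolation=2),cv2.resize(t["color"][115:225,300:400],(282,312),interpolation=2)])[:,:800]
cv2.imwrite("pics/p10.png",cv2.convertScaleAbs(c,alpha=1.5))
E
```

```text
time: 20.93
ee_pos: [0.4252, -0.1981, 0.185]
tool_rot: [0.001, 0.017, 1.0, 0.0]
force: [0.3, 0.1, -2.0]
width: 0.0208
gripper_force: 39.7
time: 21.27
ee_pos: [0.408, -0.1978, 0.1852]
tool_rot: [0.001, 0.017, 1.0, -0.0]
force: [0.6, 0.1, -1.7]
width: 0.021
gripper_force: 39.7
t21.27 p [ 0.408  -0.1978  0.1852] bevelyaw -1.94 tilt 0.10 F [ 0.6  0.1 -1.7] w 0.0210 gf 39.7
 tool d [0. 0. 0.] turn None
set front edge X [-0.0804 -0.0785] z 0.0739
new slope 34.06022608057595 offset 0.019693009493550125 834
new front edge X [-0.0822 -0.0804] z 0.0731
```

View pics/p10.png

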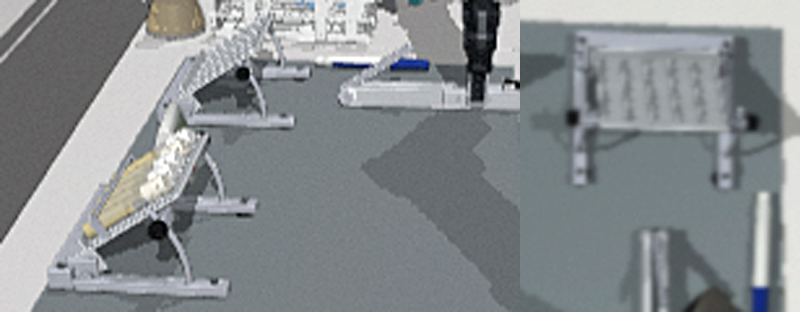

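The empty board has been lifted and stays there (crop 240,60). The bevel is clear of the rack on the mat. Fitted slope is 34.06°, and I'll check it against the loaded board.

```bash
python3 - <<'E'
from h import *
from scipy.optimize import minimize
for fn in("top0","top7"):
  w=cloud(dict(np.load(fn+".npz"))).reshape(-1,3)
  for n,b in(("set",[.737,.1187]),("new",[.717,-.2089])):
    a=np.radians(-2);d=w-[*b,.014];X=d[:,0]*np.cos(a)+d[:,1]*np.sin(a);Y=-d[:,0]*np.sin(a)+d[:,1]*np.cos(a)
    # mode of plane-fit inliers, intercept tied to hinge: z=t*x+16.5/cos
    m=(abs(Y)<.056)&(X>-.1)&(X<-.02)&(d[:,2]>.015);x,z=X[m],d[m,2]
    th=np.radians(np.arange(20,42,.25));sc=[]
    for t in th:
        e=(z*np.cos(t)+x*np.sin(t))-.0165; sc.append(np.exp(-(e/.0015)**2).sum())
    o=np.argsort(sc)[::-1][:4];print(fn,n,np.degrees(th[o]),np.round(np.array(sc)[o]))
    # front-edge points: height of the lip
    for yb in(-.04,-.02,0,.02,.04):
        k=(abs(Y-yb)<.01)&(X<-.05)&(X>-.115)&(d[:,2]>.03);xs,zs=X[k],d[k,2];q=np.argsort(xs)[:10]
        print("   %.3f %.4f"%(np.median(xs[q]),np.median(zs[q])),end="")
    print()
E
```

```text
top0 set [34.75 34.5  35.   35.25] [134. 133. 133. 130.]
   -0.079 0.0753   -0.079 0.0728   -0.079 0.0716   -0.080 0.0723   -0.078 0.0750
top0 new [20.   20.25 20.5  20.75] [6. 5. 5. 4.]
   -0.102 0.0323   -0.105 0.0322   -0.103 0.0330   -0.097 0.0315   -0.101 0.0316
top7 set [34.75 34.5  35.   34.25] [146. 145. 141. 138.]
   -0.079 0.0738   -0.078 0.0729   -0.080 0.0753   -0.079 0.0704   -0.078 0.0749
top7 new [34.   33.75 34.25 33.5 ] [407. 403. 400. 388.]
   -0.082 0.0725   -0.080 0.0711   -0.080 0.0734   -0.081 0.0741   -0.081 0.0727
```

The slopes agree to within about 0.5°: roughly 34.6° on the loaded board and 34.0° on the empty one. The fit is biased a little high by the tubes. I'll push home once more and finish with a push on the butt while the bevel is released, as I did at the loaded rack.

```bash
python3 -m jog '[[0.02,-0.01,0,0.0004,0],[0.02,-0.02,0,0,0],[0.02,-0.025,0,0,0],[0.02,-0.025,0,0,0],[0.02,-0.025,0,0,0],[0.02,-0.02,0,0,0],[0.02,-0.015,0,0,0],[0.02,-0.01,0,0,0]]'
python3 -m jog '[[0.02,-0.006,0,0,0],[0.02,-0.004,0,0,0],[0.02,-0.003,0,0,0],[0.02,-0.002,0,0,0],[0.02,0,0,0,0]]'
python3 -m jog '[[0.02,-0.0015,0,0,0],[0.02,-0.0015,0,0,0],[0.02,0,0,0,0]]'
python3 -m jog '[[0.02,-0.001,0,0,0],[0.02,-0.001,0,0,0],[0.02,0,0,0,0]]'
```

```text
time: 22.03
ee_pos: [0.5593, -0.2028, 0.1848]
tool_rot: [0.0, 0.016, 1.0, 0.0]
force: [-5.4, -0.4, 7.3]
width: 0.0211
gripper_force: 41.1
time: 22.45
ee_pos: [0.572, -0.2039, 0.1848]
tool_rot: [-0.0, 0.017, 1.0, -0.0]
force: [-3.3, -0.4, 3.0]
width: 0.021
gripper_force: 40.7
time: 22.7
ee_pos: [0.5747, -0.204, 0.1848]
tool_rot: [-0.0, 0.017, 1.0, 0.0]
force: [-3.3, -0.7, 3.7]
width: 0.021
gripper_force: 40.8
time: 22.95
ee_pos: [0.5766, -0.2041, 0.1848]
tool_rot: [-0.0, 0.017, 1.0, 0.0]
force: [-4.0, -0.1, 5.1]
width: 0.0208
gripper_force: 40.8
```

```bash
python3 -m jog '[[0.02,-0.001,0,-0.0006,0],[0.07,0,0,0,0],[0.07,0,0,0,0],[0.07,0,0,0,0],[0.07,0,0,0,0],[0.07,0,0,-0.02,0],[0.07,0,0,-0.025,0],[0.07,0,0,-0.03,0]]'
python3 -m jog '[[0,0.025,0,0,0],[0,0.025,0,0,0],[0,0.025,0,0,0],[0,0.025,0,0,0],[0,0.01,0,0,0],[0,0,0,0,0],[0,0,0,0,0]]'
python3 -m jog '[[0,0,0,0.03,0],[0,0,0,0.03,0],[0,0,0,0.015,0],[0,0,0,0,0],[0,0,0,0,0]]'
python3 -c "
from h import *
info(.4975,None,.184,-2)"
```

```text
time: 23.62
ee_pos: [0.5775, -0.2035, 0.2597]
tool_rot: [-0.001, 0.017, 1.0, 0.0]
force: [-0.0, -0.3, 0.3]
width: 0.0698
gripper_force: 0.0
time: 24.2
ee_pos: [0.4689, -0.2001, 0.2608]
tool_rot: [0.001, 0.017, 1.0, -0.0]
force: [1.1, 0.4, 1.1]
width: 0.0002
gripper_force: 0.0
time: 24.62
ee_pos: [0.4693, -0.2, 0.1848]
tool_rot: [-0.0, 0.017, 1.0, -0.0]
force: [-0.2, -0.2, -0.6]
width: 0.0002
gripper_force: 0.0
t24.62 p [ 0.4693 -0.2     0.1848] bevelyaw -1.94 tilt 0.02 F [-0.2 -0.2 -0.6] w 0.0002 gf 0.0
 tool d [-0.0282  0.001   0.0008] turn 0.0011
```

```bash
python3 -m jog '[[0,-0.01,0,0,0],[0,-0.01,0,0,0],[0,-0.005,0,0,0],[0,-0.003,0,0,0],[0,0,0,0,0]]'
python3 -m jog '[[0,-0.0015,0,0,0],[0,-0.0015,0,0,0],[0,0,0,0,0]]'
python3 -m jog '[[0,-0.0015,0,0,0],[0,-0.0015,0,0,0],[0,0,0,0,0]]'
python3 -m jog '[[0,-0.001,0,0,0],[0,-0.001,0,0,0],[0,0,0,0,0]]'
```

```text
time: 25.03
ee_pos: [0.4954, -0.2013, 0.1857]
tool_rot: [-0.002, 0.017, 1.0, 0.0]
force: [-4.5, -0.1, 3.0]
width: 0.0001
gripper_force: 2.5
time: 25.28
ee_pos: [0.4963, -0.2015, 0.1852]
tool_rot: [-0.004, 0.018, 1.0, 0.001]
force: [-10.8, 0.2, 6.4]
width: -0.0003
gripper_force: 5.0
time: 25.53
ee_pos: [0.4972, -0.2017, 0.1847]
tool_rot: [-0.007, 0.018, 1.0, 0.002]
force: [-14.5, 0.9, 10.7]
width: -0.0003
gripper_force: 7.4
time: 25.78
ee_pos: [0.4978, -0.2019, 0.1844]
tool_rot: [-0.009, 0.018, 1.0, 0.002]
force: [-18.5, 2.0, 12.0]
width: -0.0002
gripper_force: 9.0
```

Fully home at 18 N with no further travel. Regrip, draw out and release.

```bash
python3 -m jog '[[0,0.01,0,0,0],[0,0.01,0,-0.01,0],[0,0,0,-0.035,0],[0.07,0,0,-0.035,0],[0.07,-0.03,0,0,0],[0.07,-0.03,0,0,0],[0.07,-0.03,0,0,0],[0.07,-0.004,0,0,0]]'
python3 -c "
from h import *
info(.577,-.204,.1832,-2)"
```

```text
time: 26.45
ee_pos: [0.5839, -0.2024, 0.2673]
tool_rot: [0.005, 0.015, 1.0, -0.001]
force: [1.2, 0.8, -0.7]
width: 0.0599
gripper_force: 0.0
t26.45 p [ 0.5839 -0.2024  0.2673] bevelyaw -1.74 tilt 0.55 F [ 1.2  0.8 -0.7] w 0.0599 gf 0.0
 tool d [ 0.0077 -0.0017  0.084 ] turn 0.0045
```

```bash
python3 -m jog '[[0.07,0.007,-0.0015,0,0],[0.07,0,0,0,0],[0.07,0,0,0.035,0],[0.07,0,0,0.03,0],[0.07,0,0,0.017,0],[0.07,0,0,0,0],[0.07,0,0,0,0]]'
python3 -m jog '[[0.02,0,0,0,0],[0.02,0,0,0,0],[0.02,0,0,0,0],[0.02,0,0,0,0],[0.02,0,0,0,0],[0.02,0,0,0,0]]' 40
python3 -m jog '[[0.02,0.004,0,0,0],[0.02,0.008,0,0,0],[0.02,0.015,0,0,0],[0.02,0.025,0,0,0],[0.02,0.03,0,0,0],[0.02,0.03,0,0,0],[0.02,0.03,0,0,0],[0.02,0.022,0,0,0]]'
python3 -c "
from h import *
info()"
```

```text
time: 27.03
ee_pos: [0.5696, -0.2055, 0.183]
tool_rot: [-0.001, 0.018, 1.0, 0.0]
force: [0.2, 0.6, 0.3]
width: 0.0702
gripper_force: 0.0
time: 27.53
ee_pos: [0.5713, -0.2052, 0.1847]
tool_rot: [0.001, 0.017, 1.0, 0.0]
force: [-1.6, 2.0, 5.7]
width: 0.0208
gripper_force: 39.5
time: 28.2
ee_pos: [0.4063, -0.2001, 0.1847]
tool_rot: [0.003, 0.018, 1.0, -0.001]
force: [4.7, -0.1, 5.5]
width: 0.021
gripper_force: 40.4
t28.20 p [ 0.4063 -0.2001  0.1847] bevelyaw -2.05 tilt 0.33 F [ 4.7 -0.1  5.5] w 0.0210 gf 40.4
 tool d [0. 0. 0.] turn None
```

```bash
python3 -m jog '[[0.02,0,0,-0.0004,0],[0.02,0,0,0,0],[0.07,0,0,0,0],[0.07,0,0,0,0],[0.07,0,0,0,0],[0.07,0,0,0,0],[0.07,0,0,-0.015,0],[0.07,0,0,-0.03,0]]'
python3 -m jog '[[0.07,0,0,-0.04,0],[0.07,0,0,-0.04,0],[0.07,0,0,-0.04,0],[0.07,0,0,-0.02,0],[0.07,0,0,0,0],[0.07,0,0,0,0]]'
python3 - <<'E'
from h import *
info()
W=np.concatenate([cloud(vision.grab_frame("top")).reshape(-1,3) for _ in range(3)])
for n,b in(("set",[.737,.1187]),("new",[.717,-.2089])):
    a=np.radians(-2);d=W-[*b,.014];X=d[:,0]*np.cos(a)+d[:,1]*np.sin(a);Y=-d[:,0]*np.sin(a)+d[:,1]*np.cos(a)
    m=(abs(Y)<.056)&(X>-.1)&(X<-.02)&(d[:,2]>.015);x,z=X[m],d[m,2]
    th=np.radians(np.arange(28,40,.25));sc=[np.exp(-(((z*np.cos(t)+x*np.sin(t))-.0165)/.0015)**2).sum() for t in th]
    k=(abs(Y)<.05)&(X<-.05)&(X>-.115)&(d[:,2]>.03);q=np.argsort(X[k])[:150]
    print(n,np.degrees(th[np.argmax(sc)]),"edge",np.median(X[k][q]),np.median(d[k,2][q]))
s=W[(W[:,0]>.32)&(W[:,0]<.6)&(abs(W[:,1]+.2)<.03)&(W[:,2]>.018)&(W[:,2]<.03)]
print("bevel x",s[:,0].min(),s[:,0].max(),"z",np.median(s[:,2]))
E
```

```text
time: 28.87
ee_pos: [0.4054, -0.1985, 0.2265]
tool_rot: [-0.004, 0.017, 1.0, 0.001]
force: [0.3, 0.1, 0.9]
width: 0.0699
gripper_force: 0.0
time: 29.37
ee_pos: [0.4071, -0.1994, 0.3695]
tool_rot: [0.001, 0.017, 1.0, 0.0]
force: [-0.1, -0.1, -0.7]
width: 0.0701
gripper_force: 0.0
t29.37 p [ 0.4071 -0.1994  0.3695] bevelyaw -1.95 tilt 0.14 F [-0.1 -0.1 -0.7] w 0.0701 gf 0.0
 tool d [0. 0. 0.] turn None
set 34.75 edge -0.0787633116077788 0.07307091733587802
new 34.0 edge -0.08072668547056827 0.07322910887889435
bevel x 0.3357220694039 0.554857714828653 z 0.025268140571120368
```

The free edges now stand at the same height (73.1 and 73.2 mm above the hinge datum). The bevel stands on the mat clear of the racks.

```bash
python3 -c "
from bench import r
print(r.hand_in())"
```

```text
the job is handed in; nothing more can be done
None
```

The job is handed in: the empty board stands at the loaded board's slope (camera fits 34.0° and 34.75°, free edges level to about 0.2 mm), and the locked bevel is on the mat in front of the racks; closing the lever briefly took about 44 N, pressing the nose on the loaded rack's bar with up to about 35 N.

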